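Make up a hose-end kit in the four-insert tray

ROBOT

A 6-joint arm with a two-finger parallel gripper is mounted at the origin on a cart in front of the work surface, level with it; the furniture and walls round the work are solid. World frame = base frame: x ahead of the robot, y to its left, z up, the work surface at z = 0. Lengths are in mm, angles in rad, forces in N, time in s.
With the tool pointing down it reaches from about 375 to 925 mm from the base axis. Payload 5.7 kg.
Tool frame: the origin (TCP) lies at the very end of the fingers, on their centre line; the grasp point (between the pads) lies robot.pinch_z behind it (robot.pinch_z is the distance from the TCP to the grasp point, in mm); z points along the fingers, y is the line along which they close (so a half turn about z gives the same grasp; the last joint's range is limited). The gripper opens to 88 mm and grips with 3 to 60 N. Pads are 20 mm wide; open, the fingers measure 115 mm over their backs; the gripper's body (75 mm by 178 mm) begins 61 mm behind the grasp point.
Start: joints at [1.104, 0.359, 1.51, -0, 1.272, -0.115], TCP at [206.744, 563.222, 222.623] pointing down, gripper open.
Joint ranges: [-2.97, 2.97], [-1.01, 2.36], [0.21, 2.38], [-0.96, 4.11], [0.2, 2.71], [-2.98, 2.98]. Speed limits (rad/s): [2.39, 2.39, 3.14, 3.14, 3.14, 3.14].

INTERFACE

Orientations are given as a unit quaternion [x, y, z, w].
In Python, from bench import robot, eyes gives the robot as it stands.
- The arm moves only by the tool arm_command, never from a script. Its argument "deltas" is a list of rows, each an object with "delta_pos": the shift along the world's x, y, z in m, a list of three; "spin": the turn about the world's z in rad; "fingers": the gripper command: -1 is shut, 1 is fully open, values between are in proportion. In form: [{"delta_pos": [dx, dy, dz], "spin": spin, "fingers": fingers}, ...]. A call has 1 to 12 rows; each row shifts and turns the commanded pose from where the row before left it; what a row does not reach is not made up. A row lasts 1/12 s, in which the tool goes at most 41.7 mm and 7.16 degrees, less where a joint would pass 70% of its speed; a pose out of reach is approached as far as the arm can. A call is refused whole if a number of a shift passes 0.0417 or a number of a turn 0.125, either way. A call with a gripper value outside its range is refused whole. The fingers move at their own pace and stop on an object; "grip_force" is the grip in N (left out, the last holds). Time passes only in rows, so rows that do not move let the fingers close. It gives the time, the measured TCP pose, the force, the opening and the grip force at its end, in the units of the state.
- robot.get_state(): the state, without advancing time (a new reading comes with each control period).
- eyes.grab_frame(name): name is "scene" or "side" or "wrist"; returns (picture, depth): 400x640x3 uint8, red, green, blue; 400x640 float32, mm along the optical axis (not along the pixel's ray), 0 where there is no reading.
- eyes.camera_info(name): a dict with "K" (3x3 intrinsics, pixels), "camera_from_world" (4x4, takes a point from world to camera coordinates); the wrist camera has in their place "hand_eye" (4x4, takes a point from camera to tool coordinates, whose origin is the TCP and whose axes are the flange's). Camera axes: x right, y down, z forward; pixel columns grow to the right and rows downward; lengths in mm; the calibration is good to about 2 mm. A picture is of the moment at which its call begins: read the wrist's pose just before it. camera_info takes no time and is no camera call.
- robot.job_done(): hands the job in; it is judged then, once.
Trained networks look in the newest picture that a camera, given by its name, has taken for a name from the list of things; names that differ only in an ending like _2 or _b are one class to them, and where a whole thing is asked for, a point or a joint stands for the part that bears it (a point fixed in the world has none). Each returns a list of dicts, best first, with "conf" (0 to 1); they miss things now and then, are a little off and sometimes report something else, mostly with a low value. They report only what shows in the picture. A call takes as long as a camera call. They do not tell look-alikes from the thing itself.
- eyes.boxes_of(camera, name): "bbox" ([left, top, right, bottom] in pixels, round what is visible of it).
The state is a dict: "t": time; "q": joint angles; "qd": joint speeds; "joint_efforts": joint torques, N m; "ee_pos": TCP position; "tool_rot": TCP orientation; "ft_force": force on the tool from outside, world axes, zero at the start; "moment": the same for the moment, N m; "finger_gap": finger opening in mm; "finger_force": force on a finger pad.
Only numpy, scipy, OpenCV 4.12 (cv2) and the standard library are available. Lean on these libraries where they do the work, as an engineer would, in place of code of your own. Each camera call takes 0.05 s, during which the arm holds its last target. There are 200 camera calls.

TASK

Make up the kit for one hose in the grey tray: drop the two alike, middle-sized steel ferrules over the two pointed spigots, one on each, stand the brass coupler upright inside the round cup, and lay the brass elbow flat in the open square recess. The smaller and the larger steel ferrule are for other hoses: leave them standing where they are on the mat. Let go of everything at the end.

Things in the scene. Friction and masses are not known exactly. Their poses are not given: they have to be found in the camera images.
- mid_ferrule_a: steel crimp ferrule of the kit: upright round hollow sleeve, 32 mm in diameter, 45 mm tall; lip at the top (opening 20 mm), groove below it; open below, bore 26 mm wide, 40 mm deep. Origin: centre of its underside; z up its axis. Looks the same as mid_ferrule_b; either may go on either spigot. Starts, as do all loose things, on a dark mat 2 mm thick
- mid_ferrule_b: the second steel ferrule of the kit, same size and shape as mid_ferrule_a (32 mm in diameter, 45 mm tall). Origin: centre of its underside; z up its axis
- small_ferrule: look-alike that must stay: steel ferrule 25 mm in diameter, 34 mm tall. Origin: centre of its underside; z up
- large_ferrule: look-alike that must stay: steel ferrule 38 mm in diameter, 52 mm tall. Origin: centre of its underside; z up
- coupler: brass quick coupler standing upright: a round body 34 mm across from z = 14 to 35 mm, a narrower foot below (26 mm) and a hexagon and cap above (26 mm), 52 mm tall. Origin: centre of its underside; z up its axis. Grasp round the wide body
- elbow: brass 90-degree elbow lying flat, hexagon nut at each end, 70 x 58 x 25 mm (x, y, z). Origin: centre of that outline, underside; z up. Nut 1: centre x +27, y +15 mm, axis along x, 16 mm long, 28 mm over its corners in y. Nut 2: centre x -21, y -22 mm, axis along y, 14 mm long, 28 mm over corners in x. Nuts 25 mm tall; grasp one across its 28 mm. Pipe 18 mm thick, bends near x -20, y +15
- spigot_a: black insert in the grey tray, 108 x 108 mm, an upright aluminium spigot in its middle. Origin: centre of its underside, 4 mm above the counter; x, y along its sides. Plate top at z = 5 mm; spigot 14 mm thick, 34 mm tall above it, top 10 mm tapered to 6 mm; a ferrule over it rests on the plate. Tray fixed, 232 x 232 mm, rim 23 mm high; inserts 2 x 2, 111 mm apart
- spigot_b: the second insert with a spigot, same as spigot_a
- cup_insert: insert of the same footprint and origin with a round cup in its middle: 60 mm outside, 52 mm inside, wall top 12 mm above the plate; the plate (z = 5 mm) is the cup's floor
- elbow_insert: insert of the same footprint and origin that is an open square recess: 100 mm inside, a lip 8 mm high and 4 mm thick all round, floor at z = 5 mm. The elbow fits in it at any yaw
Mind the look-alikes: they are no part of the job. What is shaped like the coupler but red is not meant.

How it is judged:
By the outcome, as a careful person would: the job done as asked, in the order asked, and still so for the second after the job is handed in, with the robot touching nothing.
It also fails if it takes over 96 s, if anything falls off the work surface, if the arm or the gripper's body presses on something with over 40 N, if the wrist force passes 120 N, or if a joint passes its speed limit or range.

## Working session

There is one attempt and no reset: what is moved stays moved. The work goes in short steps, Python scripts to look and compute and a tool call to move; the robot and the scene stay as the last step left them, time stands still between calls to the robot, and variables do not carry over. Pictures are saved under pics/ and viewed, at most 14 in all, crops included, and the job is handed in when it is done.

Besides the shell and the picture viewer there is one more tool, called after "Call:" by a JSON object that holds its "fn" and its "kwargs". arm_command: Moves the arm, as the interface text tells. Its arguments: {"type":"object","properties":{"deltas":{"type":"array","items":{"type":"object","properties":{"delta_pos":{"type":"array","items":{"type":"number"}},"spin":{"type":"number"},"fingers":{"type":"number"}}}},"grip_force":{"type":"number"}},"required":["deltas"]}

```bash
mkdir -p pics; ls; cat > h.py <<'E'
import numpy as np, cv2
from bench import robot, eyes
from scipy.spatial.transform import Rotation as R
def cfw(cam):
    i=eyes.camera_info(cam); K=np.array(i["K"])
    if "camera_from_world" in i: return K,np.linalg.inv(np.array(i["camera_from_world"]))
    s=robot.get_state(); T=np.eye(4); T[:3,:3]=R.from_quat(s["tool_rot"]).as_matrix(); T[:3,3]=s["ee_pos"]
    return K,T@np.array(i["hand_eye"])
def grab(cam,fn=None):
    K,T=cfw(cam); im,d=eyes.grab_frame(cam)
    if fn: cv2.imwrite("pics/"+fn,im[:,:,::-1])
    v,u=np.mgrid[:400,:640]
    P=np.stack([(u-K[0,2])/K[0,0]*d,(v-K[1,2])/K[1,1]*d,d],-1)@T[:3,:3].T+T[:3,3]
    P[d==0]=np.nan
    return im,P
def boxes(cam,names):
    for n in names:
        for b in eyes.boxes_of(cam,n): print(cam,n,round(b["conf"],2),np.round(b["bbox"]).astype(int))
E
python3 - <<'E'
from h import *
print(robot.pinch_z,robot.get_state())
for c in("scene","side","wrist"):
    im,P=grab(c,c+"0.png"); np.save(c+"0.npy",P); print(c,cfw(c)[1].round(2).tolist())
boxes("scene",["mid_ferrule_a","small_ferrule","large_ferrule","coupler","elbow","spigot_a","cup_insert","elbow_insert"])
E
```

```text
pics
18.700000000000003 {'t': 0.0, 'q': array([ 1.10387099e+00,  3.59450341e-01,  1.51142093e+00,  1.37880883e-05,
        1.27248382e+00, -1.15121253e-01]), 'qd': array([ 3.95892960e-04, -3.54188355e-05,  4.70165548e-04,  9.08851208e-04,
        1.30803090e-03, -4.88128189e-05]), 'joint_efforts': array([ 4.12944282e-03, -5.15344441e+01, -2.70729429e+01,  6.80940924e-02,
        3.50471749e-02, -2.18369123e-04]), 'ee_pos': array([206.46210253, 562.63627913, 221.84650916]), 'tool_rot': array([ 1.74998262e-01,  9.84568348e-01, -8.42270774e-04, -2.59160240e-04]), 'ft_force': array([ 0.23843501, -0.30259717,  0.00555386]), 'moment': array([-0.00014252, -0.0086615 , -0.01543951]), 'finger_force': 0.0, 'finger_gap': 87.56349820077226}
scene [[-0.51, -0.51, 0.69, -259.57], [-0.86, 0.28, -0.42, 473.98], [0.02, -0.81, -0.59, 684.39], [0.0, 0.0, 0.0, 1.0]]
side [[0.91, -0.26, 0.32, 40.22], [-0.41, -0.6, 0.69, -867.52], [0.01, -0.76, -0.65, 876.31], [0.0, 0.0, 0.0, 1.0]]
wrist [[0.35, 0.9, 0.26, 134.72], [0.94, -0.33, -0.1, 587.9], [-0.0, 0.28, -0.96, 383.65], [0.0, 0.0, 0.0, 1.0]]
scene mid_ferrule_a 0.79 [309 210 322 234]
scene mid_ferrule_a 0.65 [259 226 275 249]
scene large_ferrule 0.8 [238 197 253 221]
scene coupler 0.71 [218 279 230 304]
scene coupler 0.67 [206 242 223 264]
scene coupler 0.63 [183 227 200 252]
scene elbow 0.64 [182 212 217 229]
scene spigot_a 0.75 [354 181 397 207]
scene spigot_a 0.55 [359 156 401 176]
scene cup_insert 0.82 [380 170 422 192]
scene elbow_insert 0.63 [329 158 378 191]
```

View pics/scene0.png

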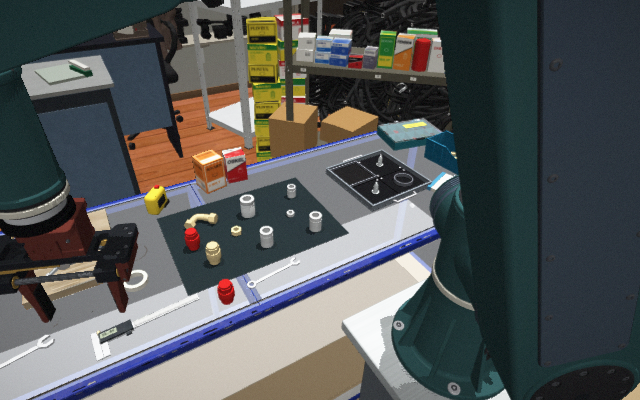

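View pics/side0.png

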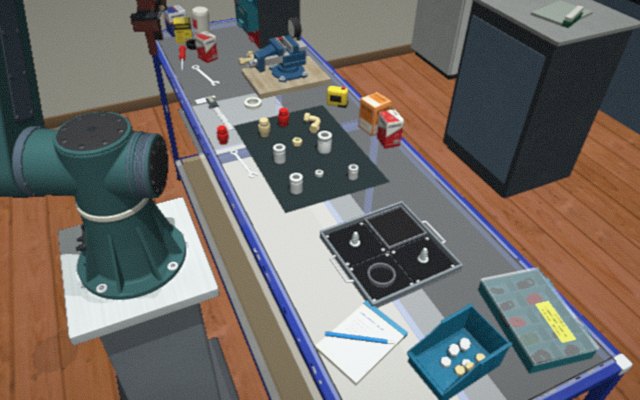

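View pics/wrist0.png

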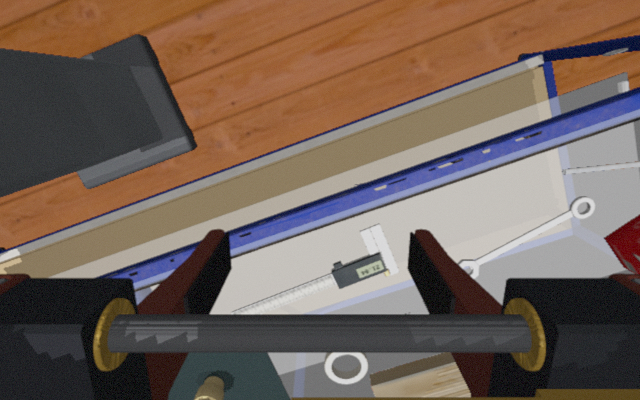

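The scene picture shows the mids at about (266,237) and (315,221), large at (247,206), small at (291,190), coupler at (213,253) and elbow at (202,219). The side picture shows the tray with spigots at (354,240) and (423,256), cup at (381,274) and recess at (403,222). Now positions from depth.

```bash
python3 - <<'E'
import numpy as np,cv2
from scipy.ndimage import label
for cam,pts in {"side":dict(m1=(279,153),m2=(296,183),large=(324,142),small=(353,172),coup=(264,127),red=(283,117),elbow=(313,122),spA=(354,240),spB=(423,256),cup=(381,274)),
 "scene":dict(m1=(266,237),m2=(315,221),large=(247,206),small=(291,190),coup=(213,253),red=(192,239),elbow=(202,219),spA=(376,187),spB=(380,160),cup=(403,180))}.items():
    P=np.load(cam+"0.npy")
    for n,(u,v) in pts.items():
        c=P[v,u]; s=25
        Q=P[max(0,v-s):v+s,u-s:u+s].reshape(-1,3)
        r=50 if n in("elbow","cup") else 28
        Q=Q[(np.hypot(*(Q[:,:2]-c[:2]).T)<r)&(Q[:,2]>(14 if n in('spA','spB','cup') else 10))&(Q[:,2]<70)]
        print(cam,n,c.round(0),len(Q), *( (Q.min(0).round(0),Q.max(0).round(0),((Q.min(0)+Q.max(0))/2).round(0)) if len(Q) else ()))
E
```

```text
side m1 [424. 183.  37.] 175 [414. 177.  11.] [446. 211.  50.] [430. 194.  30.]
side m2 [418.  49.  36.] 211 [406.  39.  11.] [437.  77.  50.] [422.  58.  30.]
side large [556. 177.  40.] 214 [544. 167.  10.] [582. 204.  58.] [563. 186.  34.]
side small [577.  41.  26.] 111 [567.  36.  10.] [593.  62.  40.] [580.  49.  25.]
side coup [431. 318.  36.] 171 [416. 308.  10.] [450. 340.  58.] [433. 324.  34.]
side red [499. 342.  38.] 158 [488. 336.  10.] [523. 368.  58.] [506. 352.  34.]
side elbow [594. 334.   0.] 118 [568. 286.  11.] [612. 352.  31.] [590. 319.  21.]
side spA [ 466. -174.   23.] 65 [ 463. -180.   14.] [ 480. -167.   46.] [ 471. -174.   30.]
side spB [ 583. -280.   24.] 77 [ 564. -291.   14.] [ 594. -271.   44.] [ 579. -281.   29.]
side cup [ 478. -279.   13.] 222 [ 445. -313.   14.] [ 519. -239.   25.] [ 482. -276.   19.]
scene m1 [416. 205.  36.] 203 [412. 184.  10.] [443. 215.  48.] [428. 200.  29.]
scene m2 [410.  71.  37.] 198 [405.  48.  10.] [436.  81.  48.] [421.  64.  29.]
scene large [548. 200.  40.] 225 [543. 176.  10.] [575. 213.  57.] [559. 195.  33.]
scene small [571.  57.  29.] 99 [567.  41.  10.] [594.  64.  39.] [580.  53.  24.]
scene coup [421. 335.  40.] 261 [416. 316.  10.] [446. 349.  56.] [431. 333.  33.]
scene red [494. 362.  38.] 250 [487. 344.  10.] [518. 378.  56.] [503. 361.  33.]
scene elbow [586. 313.  13.] 255 [561. 274.  10.] [606. 362.  28.] [583. 318.  19.]
scene spA [ 465. -166.   30.] 40 [ 462. -172.   14.] [ 474. -158.   43.] [ 468. -165.   28.]
scene spB [ 584. -274.   27.] 33 [ 579. -278.   15.] [ 591. -265.   40.] [ 585. -272.   27.]
scene cup [ 480. -286.    7.] 108 [ 445. -335.   14.] [ 505. -248.   24.] [ 475. -292.   19.]
```

Call:
{"fn": "arm_command", "kwargs": {"deltas": [{"delta_pos": [0.022,-0.036,0],"spin": 0.035,"fingers": 1},{"delta_pos": [0.022,-0.036,0],"spin": 0.035,"fingers": 1},{"delta_pos": [0.022,-0.036,0],"spin": 0.035,"fingers": 1},{"delta_pos": [0.022,-0.036,0],"spin": 0.035,"fingers": 1},{"delta_pos": [0.022,-0.036,0],"spin": 0.035,"fingers": 1},{"delta_pos": [0.022,-0.036,0],"spin": 0.035,"fingers": 1},{"delta_pos": [0.022,-0.036,0],"spin": 0.035,"fingers": 1},{"delta_pos": [0.022,-0.036,0],"spin": 0.035,"fingers": 1},{"delta_pos": [0.022,-0.036,0],"spin": 0.035,"fingers": 1},{"delta_pos": [0.022,-0.036,0],"spin": 0.035,"fingers": 1},{"delta_pos": [0,0,0],"spin": 0,"fingers": 1},{"delta_pos": [0,0,0],"spin": 0,"fingers": 1}], "grip_force": 20}}

```text
t: 1.55
ee_pos: [425.3, 205.9, 222.8]
tool_rot: [0.004, 1.0, 0.0, 0.0]
ft_force: [-0.2, 0.3, -0.0]
finger_gap: 88.0
finger_force: 0.0
```

```bash
python3 - <<'E'
from h import *
im,P=grab("wrist","w1.png"); np.save("w1.npy",P)
K,T=cfw("wrist"); print(T.round(2).tolist(),K)
boxes("wrist",["mid_ferrule_a","large_ferrule","coupler","elbow"])
for n,c in dict(m1=(429,197),m2=(421,62),large=(561,190),coup=(432,328)).items():
    d=np.hypot(P[...,0]-c[0],P[...,1]-c[1])<30
    Q=P[d&(P[...,2]>20)&(P[...,2]<65)]
    if len(Q)>20:
        zt=np.percentile(Q[:,2],98); q=Q[Q[:,2]>zt-4]; (x,y),r=cv2.minEnclosingCircle(q[:,:2].astype(np.float32)); print(n,len(q),zt.round(1),round(x,1),round(y,1),round(r,1),q.min(0).round(),q.max(0).round())
E
```

```text
[[0.01, 0.96, 0.28, 347.7], [1.0, -0.01, -0.0, 206.0], [0.0, 0.28, -0.96, 384.36], [0.0, 0.0, 0.0, 1.0]] [[359.29111591   0.         319.07678357]
 [  0.         359.29111591 192.6991273 ]
 [  0.           0.           1.        ]]
wrist mid_ferrule_a 0.79 [156 149 201 186]
wrist mid_ferrule_a 0.3 [  0 246  40 278]
wrist large_ferrule 0.64 [291 265 326 315]
wrist coupler 0.94 [445 225 485 265]
wrist coupler 0.9 [446  26 495  67]
wrist coupler 0.71 [424 155 468 195]
wrist elbow 0.87 [380 281 432 315]
m1 533 47.7 430.9 196.8 16.2 [415. 181.  44.] [447. 212.  48.]
m2 571 47.6 423.5 62.1 16.3 [408.  46.  44.] [439.  78.  49.]
large 541 54.5 564.6 191.4 19.0 [546. 172.  51.] [579. 209.  55.]
coup 545 55.2 435.4 329.6 12.9 [423. 317.  51.] [448. 342.  56.]
```

View pics/w1.png

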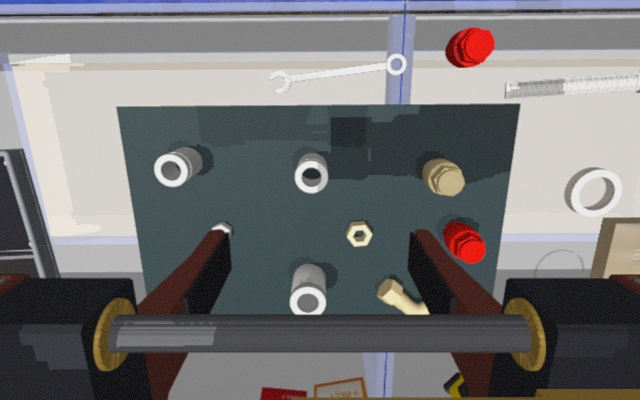

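The wrist picture shows m1 at (311,173), m2 at (177,168) and the coupler at (444,178). The fitted radii (16, 16, 13, 19 mm) match the sizes given. Picking m1 first.

Call:
{"fn": "arm_command", "kwargs": {"deltas": [{"delta_pos": [0.003,-0.005,-0.03],"spin": 0,"fingers": 1},{"delta_pos": [0.003,-0.004,-0.038],"spin": 0,"fingers": 1},{"delta_pos": [0,0,-0.038],"spin": 0,"fingers": 1},{"delta_pos": [0,0,-0.038],"spin": 0,"fingers": 1},{"delta_pos": [0,0,-0.038],"spin": 0,"fingers": 1},{"delta_pos": [0,0,-0.031],"spin": 0,"fingers": 1},{"delta_pos": [0,0,0],"spin": 0,"fingers": 1},{"delta_pos": [0,0,0],"spin": 0,"fingers": -1},{"delta_pos": [0,0,0],"spin": 0,"fingers": -1},{"delta_pos": [0,0,0],"spin": 0,"fingers": -1},{"delta_pos": [0,0,0],"spin": 0,"fingers": -1},{"delta_pos": [0,0,0],"spin": 0,"fingers": -1}], "grip_force": 20}}

```text
t: 2.8
ee_pos: [431.3, 199.2, 11.3]
tool_rot: [0.001, 1.0, 0.0, 0.002]
ft_force: [-0.0, 0.4, 0.2]
finger_gap: 58.1
finger_force: 0.0
```

Call:
{"fn": "arm_command", "kwargs": {"deltas": [{"delta_pos": [0,0,0],"spin": 0,"fingers": -1},{"delta_pos": [0,0,0],"spin": 0,"fingers": -1},{"delta_pos": [0,0,0.02],"spin": 0,"fingers": -1},{"delta_pos": [0,0,0.03],"spin": 0,"fingers": -1},{"delta_pos": [0,0,0.035],"spin": 0,"fingers": -1},{"delta_pos": [0,0,0.035],"spin": 0,"fingers": -1},{"delta_pos": [0,0,0.03],"spin": 0,"fingers": -1}]}}

```text
t: 3.38
ee_pos: [430.0, 198.6, 161.9]
tool_rot: [0.001, 1.0, 0.0, 0.0]
ft_force: [-0.0, 0.2, 0.2]
finger_gap: 11.1
finger_force: 0.0
```

Closing is slow (about 60 mm/s) and I lifted too early. I'll open again and check that m1 hasn't moved.

Call:
{"fn": "arm_command", "kwargs": {"deltas": [{"delta_pos": [0,0,0.03],"spin": 0,"fingers": 0.6},{"delta_pos": [0,0,0],"spin": 0,"fingers": 0.6},{"delta_pos": [0,0,0],"spin": 0,"fingers": 0.6},{"delta_pos": [0,0,0],"spin": 0,"fingers": 0.6},{"delta_pos": [0,0,0],"spin": 0,"fingers": 0.6},{"delta_pos": [0,0,0],"spin": 0,"fingers": 0.6},{"delta_pos": [0,0,0],"spin": 0,"fingers": 0.6},{"delta_pos": [0,0,0],"spin": 0,"fingers": 0.6}]}}

```text
t: 4.05
ee_pos: [429.5, 198.5, 188.7]
tool_rot: [0.001, 1.0, -0.0, -0.001]
ft_force: [-0.5, 0.0, -0.3]
finger_gap: 60.9
finger_force: 0.0
```

```bash
cat >> h.py <<'E'
def tops(P,cs,r=30):
  for n,c in cs.items():
    d=np.hypot(P[...,0]-c[0],P[...,1]-c[1])<r
    Q=P[d&(P[...,2]>20)&(P[...,2]<65)]
    if len(Q)>20:
        zt=np.percentile(Q[:,2],98); q=Q[Q[:,2]>zt-4]; (x,y),rr=cv2.minEnclosingCircle(q[:,:2].astype(np.float32)); print(n,len(q),zt.round(1),round(x,1),round(y,1),round(rr,1))
E
python3 - <<'E'
from h import *
im,P=grab("wrist"); tops(P,dict(m1=(431,197),m2=(423,62),coup=(432,328)),28)
s=robot.get_state();print(s["ee_pos"],s["finger_gap"])
E
```

```text
m1 647 47.8 430.9 196.7 16.1
m2 712 47.6 423.5 62.1 16.4
coup 671 55.2 435.2 329.7 13.5
[429.64944314 198.54671747 188.89871338] 64.92411553514255
```

Call:
{"fn": "arm_command", "kwargs": {"deltas": [{"delta_pos": [0.001,-0.002,-0.034],"spin": 0,"fingers": 0.3},{"delta_pos": [0,0,-0.038],"spin": 0,"fingers": 0.3},{"delta_pos": [0,0,-0.038],"spin": 0,"fingers": 0.3},{"delta_pos": [0,0,-0.038],"spin": 0,"fingers": 0.3},{"delta_pos": [0,0,-0.03],"spin": 0,"fingers": 0.3},{"delta_pos": [0,0,0],"spin": 0,"fingers": -1},{"delta_pos": [0,0,0],"spin": 0,"fingers": -1},{"delta_pos": [0,0,0],"spin": 0,"fingers": -1},{"delta_pos": [0,0,0],"spin": 0,"fingers": -1},{"delta_pos": [0,0,0],"spin": 0,"fingers": -1},{"delta_pos": [0,0,0],"spin": 0,"fingers": -1},{"delta_pos": [0,0,0],"spin": 0,"fingers": -1}]}}

```text
t: 5.1
ee_pos: [432.7, 197.2, 13.1]
tool_rot: [0.001, 1.0, 0.0, 0.002]
ft_force: [-0.0, 0.7, 6.5]
finger_gap: 32.5
finger_force: 20.0
```

Call:
{"fn": "arm_command", "kwargs": {"deltas": [{"delta_pos": [0,0,0],"spin": 0,"fingers": -1},{"delta_pos": [0,0,0],"spin": 0,"fingers": -1}]}}

```text
t: 5.27
ee_pos: [432.6, 197.2, 13.0]
tool_rot: [0.001, 1.0, 0.0, 0.002]
ft_force: [0.5, 0.2, 8.1]
finger_gap: 32.4
finger_force: 20.0
```

Call:
{"fn": "arm_command", "kwargs": {"deltas": [{"delta_pos": [0,0,0.02],"spin": 0,"fingers": -1},{"delta_pos": [0,0,0.04],"spin": 0,"fingers": -1},{"delta_pos": [0,0,0.04],"spin": 0,"fingers": -1},{"delta_pos": [0.007,-0.036,0.03],"spin": 0,"fingers": -1},{"delta_pos": [0.007,-0.036,0.03],"spin": 0,"fingers": -1},{"delta_pos": [0.007,-0.036,0.03],"spin": 0,"fingers": -1},{"delta_pos": [0.007,-0.036,0.02],"spin": 0,"fingers": -1},{"delta_pos": [0.007,-0.036,0],"spin": 0,"fingers": -1},{"delta_pos": [0.007,-0.036,0],"spin": 0,"fingers": -1},{"delta_pos": [0.007,-0.036,0],"spin": 0,"fingers": -1},{"delta_pos": [0.007,-0.018,0],"spin": 0,"fingers": -1},{"delta_pos": [0,0,0],"spin": 0,"fingers": -1}]}}

```text
t: 6.27
ee_pos: [485.8, -64.0, 211.3]
tool_rot: [0.003, 1.0, -0.001, 0.001]
ft_force: [0.6, -0.0, -0.1]
finger_gap: 32.4
finger_force: 20.0
```

```bash
python3 - <<'E'
from h import *
im,P=grab("wrist","w2.png"); np.save("w2.npy",P)
s=robot.get_state();print(s["ee_pos"],s["finger_gap"],s["finger_force"])
boxes("wrist",["spigot_a","cup_insert","elbow_insert"])
tops(P,dict(A=(470,-170),B=(584,-276)),25)
E
```

```text
[484.73992942 -61.80066707 210.97753607] 32.31831008897318 19.992352109402418
wrist spigot_a 0.89 [ 72 206 182 303]
wrist spigot_a 0.88 [158  95 273 204]
wrist spigot_a 0.57 [432  86 482 122]
wrist cup_insert 0.91 [ 44 102 172 213]
wrist elbow_insert 0.88 [169 200 275 276]
wrist elbow_insert 0.43 [431  83 481 122]
A 68 43.0 470.9 -170.6 4.4
B 58 42.8 586.7 -275.7 4.5
```

View pics/w2.png

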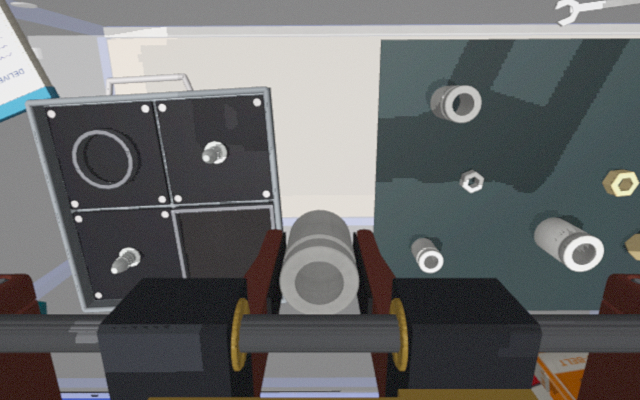

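Tray: spigot A at (471,-170.5), B at (586.5,-276), tops at z = 43 as expected. From those, the cup is near (476,-281) and the recess near (581,-165). The ferrule is held square.

Call:
{"fn": "arm_command", "kwargs": {"deltas": [{"delta_pos": [0.017,-0.036,0],"spin": 0,"fingers": -1},{"delta_pos": [0.017,-0.036,0],"spin": 0,"fingers": -1},{"delta_pos": [0.017,-0.036,0],"spin": 0,"fingers": -1},{"delta_pos": [0.017,-0.036,0],"spin": 0,"fingers": -1},{"delta_pos": [0.017,-0.036,-0.02],"spin": 0,"fingers": -1},{"delta_pos": [0.018,-0.034,-0.03],"spin": 0,"fingers": -1},{"delta_pos": [0,0,-0.03],"spin": 0,"fingers": -1},{"delta_pos": [0,0,-0.03],"spin": 0,"fingers": -1},{"delta_pos": [0,0,-0.015],"spin": 0,"fingers": -1},{"delta_pos": [0,0,0],"spin": 0,"fingers": -1},{"delta_pos": [0,0,0],"spin": 0,"fingers": -1}]}}

```text
t: 7.38
ee_pos: [583.2, -264.9, 90.7]
tool_rot: [0.0, 1.0, 0.001, -0.001]
ft_force: [-0.3, -0.9, 0.7]
finger_gap: 32.5
finger_force: 20.0
```

Call:
{"fn": "arm_command", "kwargs": {"deltas": [{"delta_pos": [0,0,0],"spin": 0,"fingers": -1},{"delta_pos": [0,0,0],"spin": 0,"fingers": -1}]}}

```text
t: 7.55
ee_pos: [585.1, -266.8, 93.4]
tool_rot: [0.0, 1.0, -0.001, 0.001]
ft_force: [1.1, -0.2, -0.4]
finger_gap: 32.4
finger_force: 20.0
```

Call:
{"fn": "arm_command", "kwargs": {"deltas": [{"delta_pos": [0.003,-0.009,-0.01],"spin": 0,"fingers": -1},{"delta_pos": [0,0,0],"spin": 0,"fingers": -1},{"delta_pos": [0,0,0],"spin": 0,"fingers": -1},{"delta_pos": [0,0,0],"spin": 0,"fingers": -1}]}}

```text
t: 7.88
ee_pos: [586.7, -276.2, 81.5]
tool_rot: [0.001, 1.0, -0.0, 0.0]
ft_force: [-0.4, 0.1, -0.3]
finger_gap: 32.8
finger_force: 20.0
```

```bash
python3 - <<'E'
from h import *
im,P=grab("side","s1.png"); print(robot.get_state()["ee_pos"])
cv2.imwrite("pics/s1c.png",cv2.resize(im[180:320,300:480,::-1],(720,560)))
E
```

```text
[ 586.68226727 -276.07971499   81.48309748]
```

View pics/s1c.png

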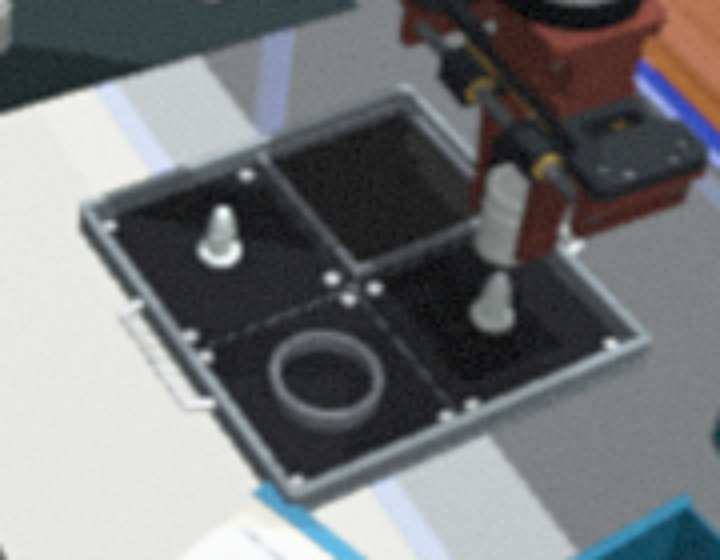

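The crop shows the ferrule at (500,215) directly above spigot B at (492,300). Lowering.

Call:
{"fn": "arm_command", "kwargs": {"deltas": [{"delta_pos": [0.001,0,-0.015],"spin": 0,"fingers": -1},{"delta_pos": [0,0,-0.015],"spin": 0,"fingers": -1},{"delta_pos": [0,0,-0.015],"spin": 0,"fingers": -1},{"delta_pos": [0,0,-0.01],"spin": 0,"fingers": -1},{"delta_pos": [0,0,-0.005],"spin": 0,"fingers": -1},{"delta_pos": [0,0,0],"spin": 0,"fingers": -1},{"delta_pos": [0,0,0],"spin": 0,"fingers": -1}]}}

```text
t: 8.52
ee_pos: [587.9, -276.0, 21.6]
tool_rot: [0.001, 1.0, -0.0, 0.0]
ft_force: [1.1, 0.4, -0.5]
finger_gap: 32.5
finger_force: 20.0
```

Release with a partial opening (the rim is nearby), then rise.

Call:
{"fn": "arm_command", "kwargs": {"deltas": [{"delta_pos": [0,0,-0.001],"spin": 0,"fingers": 0.1},{"delta_pos": [0,0,0],"spin": 0,"fingers": 0.1},{"delta_pos": [0,0,0],"spin": 0,"fingers": 0.1},{"delta_pos": [0,0,0],"spin": 0,"fingers": 0.1},{"delta_pos": [0,0,0.02],"spin": 0,"fingers": 0.1},{"delta_pos": [0,0,0.04],"spin": 0,"fingers": 0.3},{"delta_pos": [0,0,0.04],"spin": 0,"fingers": 0.3},{"delta_pos": [0,0,0.04],"spin": 0,"fingers": 0.3},{"delta_pos": [0,0,0.04],"spin": 0,"fingers": 0.3}]}}

```text
t: 9.27
ee_pos: [587.4, -275.7, 202.4]
tool_rot: [0.001, 1.0, -0.0, -0.0]
ft_force: [2.0, 0.3, -0.0]
finger_gap: 56.8
finger_force: 0.0
```

```bash
python3 - <<'E'
from h import *
im,P=grab("wrist"); tops(P,dict(B=(586,-276),A=(470,-170)),25); s=robot.get_state();print(s["ee_pos"],s["finger_gap"])
E
```

```text
B 627 54.7 586.3 -277.2 16.2
A 86 43.3 471.5 -171.5 4.2
[ 591.63561739 -278.14186686  211.55212874] 57.112390042350704
```

B is seated (top at 54.7 mm, expected 54). On to m2.

Call:
{"fn": "arm_command", "kwargs": {"deltas": [{"delta_pos": [-0.0165,0.034,0],"spin": 0,"fingers": 0.3},{"delta_pos": [-0.0165,0.034,0],"spin": 0,"fingers": 0.3},{"delta_pos": [-0.0165,0.034,0],"spin": 0,"fingers": 0.3},{"delta_pos": [-0.0165,0.034,0],"spin": 0,"fingers": 0.3},{"delta_pos": [-0.0165,0.034,0],"spin": 0,"fingers": 0.3},{"delta_pos": [-0.0165,0.034,0],"spin": 0,"fingers": 0.3},{"delta_pos": [-0.0165,0.034,0],"spin": 0,"fingers": 0.3},{"delta_pos": [-0.0165,0.034,0],"spin": 0,"fingers": 0.3},{"delta_pos": [-0.0165,0.034,-0.03],"spin": 0,"fingers": 0.3},{"delta_pos": [-0.0165,0.034,-0.03],"spin": 0,"fingers": 0.3},{"delta_pos": [0,0,-0.03],"spin": 0,"fingers": 0.3},{"delta_pos": [0,0,0],"spin": 0,"fingers": 0.3}]}}

```text
t: 10.32
ee_pos: [422.7, 56.3, 115.2]
tool_rot: [-0.001, 1.0, 0.0, -0.004]
ft_force: [-1.2, -0.4, -1.1]
finger_gap: 57.3
finger_force: 0.0
```

Call:
{"fn": "arm_command", "kwargs": {"deltas": [{"delta_pos": [0,0,0],"spin": 0,"fingers": 0.3},{"delta_pos": [0,0,0],"spin": 0,"fingers": 0.3},{"delta_pos": [0,0,0],"spin": 0,"fingers": 0.3}]}}

```text
t: 10.57
ee_pos: [429.4, 54.0, 120.1]
tool_rot: [0.001, 1.0, -0.0, 0.002]
ft_force: [1.0, -0.5, -0.9]
finger_gap: 57.5
finger_force: 0.0
```

Call:
{"fn": "arm_command", "kwargs": {"deltas": [{"delta_pos": [-0.006,0.008,-0.03],"spin": 0,"fingers": 0.3},{"delta_pos": [0,0,0],"spin": 0,"fingers": 0.3},{"delta_pos": [0,0,0],"spin": 0,"fingers": 0.3},{"delta_pos": [0,0,0],"spin": 0,"fingers": 0.3}]}}

```text
t: 10.9
ee_pos: [422.2, 62.3, 89.6]
tool_rot: [0.001, 1.0, -0.0, 0.001]
ft_force: [0.7, 0.4, 0.7]
finger_gap: 56.9
finger_force: 0.0
```

Call:
{"fn": "arm_command", "kwargs": {"deltas": [{"delta_pos": [0.001,0,-0.03],"spin": 0,"fingers": 0.3},{"delta_pos": [0,0,-0.028],"spin": 0,"fingers": 0.3},{"delta_pos": [0,0,-0.02],"spin": 0,"fingers": 0.3},{"delta_pos": [0,0,0],"spin": 0,"fingers": 0.3},{"delta_pos": [0,0,0],"spin": 0,"fingers": -1},{"delta_pos": [0,0,0],"spin": 0,"fingers": -1},{"delta_pos": [0,0,0],"spin": 0,"fingers": -1},{"delta_pos": [0,0,0],"spin": 0,"fingers": -1},{"delta_pos": [0,0,0],"spin": 0,"fingers": -1},{"delta_pos": [0,0,0],"spin": 0,"fingers": -1},{"delta_pos": [0,0,0],"spin": 0,"fingers": -1},{"delta_pos": [0,0,0],"spin": 0,"fingers": -1}]}}

```text
t: 11.9
ee_pos: [423.4, 62.7, 11.4]
tool_rot: [0.001, 1.0, -0.0, 0.001]
ft_force: [-0.4, -0.7, 7.9]
finger_gap: 32.3
finger_force: 20.0
```

Call:
{"fn": "arm_command", "kwargs": {"deltas": [{"delta_pos": [0,0,0.02],"spin": 0,"fingers": -1},{"delta_pos": [0,0,0.03],"spin": 0,"fingers": -1},{"delta_pos": [0,0,0.03],"spin": 0,"fingers": -1},{"delta_pos": [0.006,-0.029,0.02],"spin": 0,"fingers": -1},{"delta_pos": [0.006,-0.029,0],"spin": 0,"fingers": -1},{"delta_pos": [0.006,-0.029,0],"spin": 0,"fingers": -1},{"delta_pos": [0.006,-0.029,0],"spin": 0,"fingers": -1},{"delta_pos": [0.006,-0.029,0],"spin": 0,"fingers": -1},{"delta_pos": [0.006,-0.029,0],"spin": 0,"fingers": -1},{"delta_pos": [0.006,-0.029,0],"spin": 0,"fingers": -1},{"delta_pos": [0.006,-0.029,0],"spin": 0,"fingers": -1}]}}

```text
t: 12.82
ee_pos: [469.9, -170.4, 110.6]
tool_rot: [0.001, 1.0, 0.0, -0.0]
ft_force: [0.3, -0.5, -0.9]
finger_gap: 32.2
finger_force: 20.0
```

Call:
{"fn": "arm_command", "kwargs": {"deltas": [{"delta_pos": [0,0,-0.01],"spin": 0,"fingers": -1},{"delta_pos": [0,0,-0.01],"spin": 0,"fingers": -1},{"delta_pos": [0,0,0],"spin": 0,"fingers": -1},{"delta_pos": [0,0,0],"spin": 0,"fingers": -1},{"delta_pos": [0,0,0],"spin": 0,"fingers": -1},{"delta_pos": [0,0,0],"spin": 0,"fingers": -1}]}}

```text
t: 13.32
ee_pos: [470.0, -168.1, 90.8]
tool_rot: [0.0, 1.0, 0.0, -0.0]
ft_force: [-0.3, -0.2, -0.4]
finger_gap: 32.7
finger_force: 20.0
```

Call:
{"fn": "arm_command", "kwargs": {"deltas": [{"delta_pos": [0.001,-0.003,-0.01],"spin": 0,"fingers": -1},{"delta_pos": [0,0,-0.01],"spin": 0,"fingers": -1},{"delta_pos": [0,0,-0.015],"spin": 0,"fingers": -1},{"delta_pos": [0,0,-0.015],"spin": 0,"fingers": -1},{"delta_pos": [0,0,-0.012],"spin": 0,"fingers": -1},{"delta_pos": [0,0,-0.006],"spin": 0,"fingers": -1},{"delta_pos": [0,0,-0.002],"spin": 0,"fingers": -1},{"delta_pos": [0,0,0],"spin": 0,"fingers": -1},{"delta_pos": [0,0,0],"spin": 0,"fingers": -1}]}}

```text
t: 14.07
ee_pos: [471.5, -172.2, 20.7]
tool_rot: [0.001, 1.0, -0.0, 0.0]
ft_force: [-0.1, 0.2, -1.3]
finger_gap: 32.5
finger_force: 20.0
```

Call:
{"fn": "arm_command", "kwargs": {"deltas": [{"delta_pos": [0,0,-0.001],"spin": 0,"fingers": 0.1},{"delta_pos": [0,0,0],"spin": 0,"fingers": 0.1},{"delta_pos": [0,0,0],"spin": 0,"fingers": 0.1},{"delta_pos": [0,0,0],"spin": 0,"fingers": 0.1},{"delta_pos": [0,0,0.02],"spin": 0,"fingers": 0.1},{"delta_pos": [0,0,0.04],"spin": 0,"fingers": 0.3},{"delta_pos": [0,0,0.04],"spin": 0,"fingers": 0.3},{"delta_pos": [0,0,0.04],"spin": 0,"fingers": 0.3},{"delta_pos": [0,0,0.04],"spin": 0,"fingers": 0.3}]}}

```text
t: 14.82
ee_pos: [470.7, -171.9, 201.7]
tool_rot: [0.001, 1.0, -0.0, -0.0]
ft_force: [0.5, -0.3, 0.1]
finger_gap: 57.3
finger_force: 0.0
```

```bash
python3 - <<'E'
from h import *
im,P=grab("wrist"); tops(P,dict(B=(586,-276),A=(470,-170)),25); s=robot.get_state();print(s["ee_pos"],s["finger_gap"])
m=(np.hypot(P[...,0]-476,P[...,1]+281)<45)&(P[...,2]>14)&(P[...,2]<28); q=P[m][:,:2].astype(np.float32)
print(cv2.minEnclosingCircle(q),len(q))
E
```

```text
B 36 53.9 575.8 -286.5 6.9
A 632 54.5 471.7 -173.7 16.0
[ 475.08478524 -174.08180544  209.24729891] 56.657684754520666
((476.58056640625, -281.9960632324219), 30.209627151489258) 925
```

A is seated (top at 54.5 mm). The cup centre is (476.5,-282) with radius 30. Next, the coupler at (435.3,329.6).

Call:
{"fn": "arm_command", "kwargs": {"deltas": [{"delta_pos": [-0.003,0.038,0],"spin": 0,"fingers": 0.3},{"delta_pos": [-0.003,0.038,0],"spin": 0,"fingers": 0.3},{"delta_pos": [-0.003,0.038,0],"spin": 0,"fingers": 0.3},{"delta_pos": [-0.003,0.038,0],"spin": 0,"fingers": 0.3},{"delta_pos": [-0.003,0.038,0],"spin": 0,"fingers": 0.3},{"delta_pos": [-0.003,0.038,0],"spin": 0,"fingers": 0.3},{"delta_pos": [-0.003,0.038,0],"spin": 0,"fingers": 0.3},{"delta_pos": [-0.003,0.038,0],"spin": 0,"fingers": 0.3},{"delta_pos": [-0.003,0.038,0],"spin": 0,"fingers": 0.3},{"delta_pos": [-0.003,0.038,0],"spin": 0,"fingers": 0.3},{"delta_pos": [-0.003,0.038,0],"spin": 0,"fingers": 0.3},{"delta_pos": [-0.003,0.038,0],"spin": 0,"fingers": 0.3}]}}

```text
t: 15.87
ee_pos: [434.6, 285.7, 199.6]
tool_rot: [0.001, 1.0, -0.0, 0.0]
ft_force: [0.6, 0.0, 0.3]
finger_gap: 57.2
finger_force: 0.0
```

Call:
{"fn": "arm_command", "kwargs": {"deltas": [{"delta_pos": [0,0.03,-0.02],"spin": 0,"fingers": 0.3},{"delta_pos": [0,0.015,-0.02],"spin": 0,"fingers": 0.3},{"delta_pos": [0,0,-0.03],"spin": 0,"fingers": 0.3},{"delta_pos": [0,0,0],"spin": 0,"fingers": 0.3},{"delta_pos": [0,0,0],"spin": 0,"fingers": 0.3},{"delta_pos": [0,0,0],"spin": 0,"fingers": 0.3}]}}

```text
t: 16.37
ee_pos: [435.5, 328.5, 130.4]
tool_rot: [0.001, 1.0, -0.0, 0.0]
ft_force: [1.6, -0.0, 0.9]
finger_gap: 57.1
finger_force: 0.0
```

```bash
python3 - <<'E'
from h import *
im,P=grab("wrist","w3.png"); np.save("w3.npy",P); tops(P,dict(c=(435,330)),25); s=robot.get_state();print(s["ee_pos"],s["finger_gap"])
boxes("wrist",["elbow","coupler"])
E
```

```text
c 984 55.2 435.7 330.2 13.0
[436.13496069 328.73679903 131.00524205] 57.36243685507754
wrist elbow 0.82 [273 352 348 371]
wrist coupler 0.9 [321   0 372  44]
wrist coupler 0.67 [303 167 347 219]
wrist coupler 0.62 [335 254 381 314]
wrist coupler 0.59 [272 352 350 370]
```

View pics/w3.png

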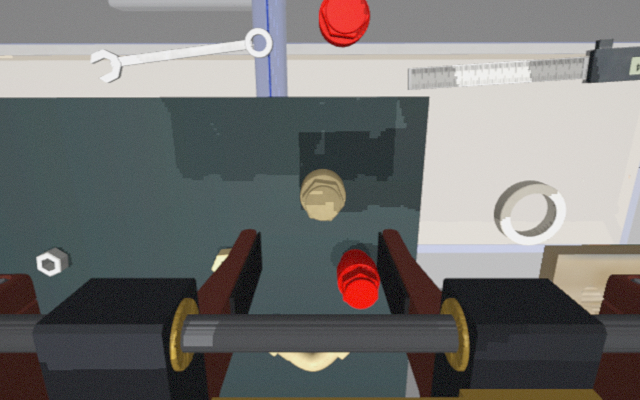

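The brass coupler is at (322,195) between the fingers, with the red decoy well clear at (358,280). Descend and grasp.

Call:
{"fn": "arm_command", "kwargs": {"deltas": [{"delta_pos": [0,0.001,-0.035],"spin": 0,"fingers": 0.3},{"delta_pos": [0,0,-0.035],"spin": 0,"fingers": 0.3},{"delta_pos": [0,0,-0.03],"spin": 0,"fingers": 0.3},{"delta_pos": [0,0,-0.022],"spin": 0,"fingers": 0.3},{"delta_pos": [0,0,0],"spin": 0,"fingers": -1},{"delta_pos": [0,0,0],"spin": 0,"fingers": -1},{"delta_pos": [0,0,0],"spin": 0,"fingers": -1},{"delta_pos": [0,0,0],"spin": 0,"fingers": -1},{"delta_pos": [0,0,0],"spin": 0,"fingers": -1},{"delta_pos": [0,0,0],"spin": 0,"fingers": -1},{"delta_pos": [0,0,0],"spin": 0,"fingers": -1},{"delta_pos": [0,0,0],"spin": 0,"fingers": -1}]}}

```text
t: 17.52
ee_pos: [436.9, 330.7, 9.6]
tool_rot: [0.001, 1.0, 0.001, 0.002]
ft_force: [0.3, -0.3, 8.4]
finger_gap: 33.5
finger_force: 20.0
```

Call:
{"fn": "arm_command", "kwargs": {"deltas": [{"delta_pos": [0,0,0.02],"spin": 0,"fingers": -1},{"delta_pos": [0,0,0.035],"spin": 0,"fingers": -1},{"delta_pos": [0,0,0.035],"spin": 0,"fingers": -1},{"delta_pos": [0,-0.02,0.035],"spin": 0,"fingers": -1},{"delta_pos": [0.003,-0.037,0.025],"spin": 0,"fingers": -1},{"delta_pos": [0.003,-0.037,0],"spin": 0,"fingers": -1},{"delta_pos": [0.003,-0.037,0],"spin": 0,"fingers": -1},{"delta_pos": [0.003,-0.037,0],"spin": 0,"fingers": -1},{"delta_pos": [0.003,-0.037,0],"spin": 0,"fingers": -1},{"delta_pos": [0.003,-0.037,0],"spin": 0,"fingers": -1},{"delta_pos": [0.003,-0.037,0],"spin": 0,"fingers": -1},{"delta_pos": [0.003,-0.037,0],"spin": 0,"fingers": -1}]}}

```text
t: 18.52
ee_pos: [458.7, 14.7, 156.7]
tool_rot: [0.001, 1.0, -0.0, 0.001]
ft_force: [1.7, -0.2, -2.4]
finger_gap: 33.8
finger_force: 20.0
```

Call:
{"fn": "arm_command", "kwargs": {"deltas": [{"delta_pos": [0.003,-0.037,0],"spin": 0,"fingers": -1},{"delta_pos": [0.003,-0.037,0],"spin": 0,"fingers": -1},{"delta_pos": [0.003,-0.037,0],"spin": 0,"fingers": -1},{"delta_pos": [0.003,-0.037,0],"spin": 0,"fingers": -1},{"delta_pos": [0.003,-0.037,0],"spin": 0,"fingers": -1},{"delta_pos": [0.003,-0.037,0],"spin": 0,"fingers": -1},{"delta_pos": [0,-0.037,0],"spin": 0,"fingers": -1},{"delta_pos": [0,-0.02,-0.02],"spin": 0,"fingers": -1},{"delta_pos": [0,0,-0.03],"spin": 0,"fingers": -1},{"delta_pos": [0,0,-0.02],"spin": 0,"fingers": -1},{"delta_pos": [0,0,0],"spin": 0,"fingers": -1},{"delta_pos": [0,0,0],"spin": 0,"fingers": -1}]}}

```text
t: 19.52
ee_pos: [476.1, -262.0, 85.6]
tool_rot: [0.001, 1.0, 0.001, -0.001]
ft_force: [-0.3, 0.7, -1.8]
finger_gap: 33.9
finger_force: 20.0
```

Call:
{"fn": "arm_command", "kwargs": {"deltas": [{"delta_pos": [0,0,0],"spin": 0,"fingers": -1},{"delta_pos": [0,0,0],"spin": 0,"fingers": -1}]}}

```text
t: 19.68
ee_pos: [478.2, -263.0, 87.6]
tool_rot: [0.001, 1.0, -0.001, 0.001]
ft_force: [-0.2, -0.6, -1.5]
finger_gap: 33.8
finger_force: 20.0
```

Call:
{"fn": "arm_command", "kwargs": {"deltas": [{"delta_pos": [0,-0.015,0],"spin": 0,"fingers": -1},{"delta_pos": [0,-0.004,0],"spin": 0,"fingers": -1},{"delta_pos": [0,0,0],"spin": 0,"fingers": -1},{"delta_pos": [0,0,-0.015],"spin": 0,"fingers": -1},{"delta_pos": [0,0,-0.015],"spin": 0,"fingers": -1},{"delta_pos": [0,0,-0.01],"spin": 0,"fingers": -1},{"delta_pos": [0,0,0],"spin": 0,"fingers": -1},{"delta_pos": [0,0,0],"spin": 0,"fingers": -1}]}}

```text
t: 20.35
ee_pos: [476.6, -281.4, 45.5]
tool_rot: [0.001, 1.0, 0.0, -0.001]
ft_force: [0.0, 0.0, -2.0]
finger_gap: 33.7
finger_force: 20.0
```

The fingertips would hit the cup wall (top z = 21) at this grip height. I'll stand the coupler in the empty recess for a moment and take it 7 mm higher.

Call:
{"fn": "arm_command", "kwargs": {"deltas": [{"delta_pos": [0,0,0.03],"spin": 0,"fingers": -1},{"delta_pos": [0,0,0.025],"spin": 0,"fingers": -1},{"delta_pos": [0.026,0.029,0],"spin": 0,"fingers": -1},{"delta_pos": [0.026,0.029,0],"spin": 0,"fingers": -1},{"delta_pos": [0.026,0.029,0],"spin": 0,"fingers": -1},{"delta_pos": [0.026,0.029,0],"spin": 0,"fingers": -1},{"delta_pos": [0,0,0],"spin": 0,"fingers": -1},{"delta_pos": [0,0,-0.02],"spin": 0,"fingers": -1},{"delta_pos": [0,0,-0.03],"spin": 0,"fingers": -1},{"delta_pos": [0,0,-0.02],"spin": 0,"fingers": -1},{"delta_pos": [0,0,0],"spin": 0,"fingers": -1},{"delta_pos": [0,0,0],"spin": 0,"fingers": -1}]}}

```text
t: 21.35
ee_pos: [580.3, -165.5, 30.7]
tool_rot: [0.001, 1.0, 0.0, -0.001]
ft_force: [0.0, -0.1, -1.6]
finger_gap: 33.8
finger_force: 20.0
```

Call:
{"fn": "arm_command", "kwargs": {"deltas": [{"delta_pos": [0,0,-0.008],"spin": 0,"fingers": -1},{"delta_pos": [0,0,-0.005],"spin": 0,"fingers": -1},{"delta_pos": [0,0,-0.001],"spin": 0,"fingers": -1},{"delta_pos": [0,0,0],"spin": 0,"fingers": -1},{"delta_pos": [0,0,0],"spin": 0,"fingers": -1}]}}

```text
t: 21.77
ee_pos: [581.3, -165.8, 17.3]
tool_rot: [0.001, 1.0, -0.0, 0.0]
ft_force: [-0.9, -0.6, -2.3]
finger_gap: 33.6
finger_force: 20.0
```

Call:
{"fn": "arm_command", "kwargs": {"deltas": [{"delta_pos": [0,0,0],"spin": 0,"fingers": 0.0},{"delta_pos": [0,0,0],"spin": 0,"fingers": 0.0},{"delta_pos": [0,0,0],"spin": 0,"fingers": 0.0},{"delta_pos": [0,0,0.004],"spin": 0,"fingers": 0.0},{"delta_pos": [0,0,0.004],"spin": 0,"fingers": 0.0},{"delta_pos": [0,0,0],"spin": 0,"fingers": -1},{"delta_pos": [0,0,0],"spin": 0,"fingers": -1},{"delta_pos": [0,0,0],"spin": 0,"fingers": -1},{"delta_pos": [0,0,0],"spin": 0,"fingers": -1},{"delta_pos": [0,0,0],"spin": 0,"fingers": -1}]}}

```text
t: 22.6
ee_pos: [581.5, -165.8, 25.4]
tool_rot: [0.001, 1.0, -0.0, 0.0]
ft_force: [-1.1, 0.2, 5.7]
finger_gap: 33.6
finger_force: 20.0
```

Call:
{"fn": "arm_command", "kwargs": {"deltas": [{"delta_pos": [0,0,0.03],"spin": 0,"fingers": -1},{"delta_pos": [0,0,0.035],"spin": 0,"fingers": -1},{"delta_pos": [-0.026,-0.029,0.01],"spin": 0,"fingers": -1},{"delta_pos": [-0.026,-0.029,0],"spin": 0,"fingers": -1},{"delta_pos": [-0.026,-0.029,0],"spin": 0,"fingers": -1},{"delta_pos": [-0.026,-0.029,0],"spin": 0,"fingers": -1},{"delta_pos": [0,0,0],"spin": 0,"fingers": -1},{"delta_pos": [0,0,-0.02],"spin": 0,"fingers": -1},{"delta_pos": [0,0,-0.02],"spin": 0,"fingers": -1},{"delta_pos": [0,0,-0.015],"spin": 0,"fingers": -1},{"delta_pos": [0,0,0],"spin": 0,"fingers": -1},{"delta_pos": [0,0,0],"spin": 0,"fingers": -1}]}}

```text
t: 23.6
ee_pos: [476.2, -280.7, 43.9]
tool_rot: [0.001, 1.0, 0.001, -0.001]
ft_force: [0.8, -0.3, -2.1]
finger_gap: 33.8
finger_force: 20.0
```

Call:
{"fn": "arm_command", "kwargs": {"deltas": [{"delta_pos": [0.001,-0.001,-0.008],"spin": 0,"fingers": -1},{"delta_pos": [0,0,-0.006],"spin": 0,"fingers": -1},{"delta_pos": [0,0,-0.004],"spin": 0,"fingers": -1},{"delta_pos": [0,0,0],"spin": 0,"fingers": -1},{"delta_pos": [0,0,0],"spin": 0,"fingers": -1}]}}

```text
t: 24.02
ee_pos: [478.0, -282.5, 26.8]
tool_rot: [0.001, 1.0, 0.0, -0.0]
ft_force: [0.5, -0.4, -0.9]
finger_gap: 33.2
finger_force: 20.0
```

Call:
{"fn": "arm_command", "kwargs": {"deltas": [{"delta_pos": [0,0,-0.001],"spin": 0,"fingers": -1},{"delta_pos": [0,0,0],"spin": 0,"fingers": 0.1},{"delta_pos": [0,0,0],"spin": 0,"fingers": 0.1},{"delta_pos": [0,0,0],"spin": 0,"fingers": 0.1},{"delta_pos": [0,0,0],"spin": 0,"fingers": 0.1},{"delta_pos": [0,0,0.02],"spin": 0,"fingers": 0.1},{"delta_pos": [0,0,0.04],"spin": 0,"fingers": 0.3},{"delta_pos": [0,0,0.04],"spin": 0,"fingers": 0.3},{"delta_pos": [0,0,0.04],"spin": 0,"fingers": 0.3},{"delta_pos": [0,0,0.04],"spin": 0,"fingers": 0.3},{"delta_pos": [0,0,0],"spin": 0,"fingers": 0.3}]}}

```text
t: 24.93
ee_pos: [482.1, -285.7, 214.2]
tool_rot: [0.001, 1.0, -0.004, 0.006]
ft_force: [0.7, -1.2, 0.3]
finger_gap: 56.9
finger_force: 0.0
```

```bash
python3 - <<'E'
from h import *
im,P=grab("wrist","w4.png"); tops(P,dict(A=(470,-170),c=(477,-282)),25); s=robot.get_state();print(s["ee_pos"],s["finger_gap"])
E
```

```text
A 635 54.5 472.0 -173.7 16.2
c 600 62.4 477.0 -284.0 12.6
[ 480.79907691 -284.71386915  210.79727158] 57.38255745412498
```

View pics/w4.png

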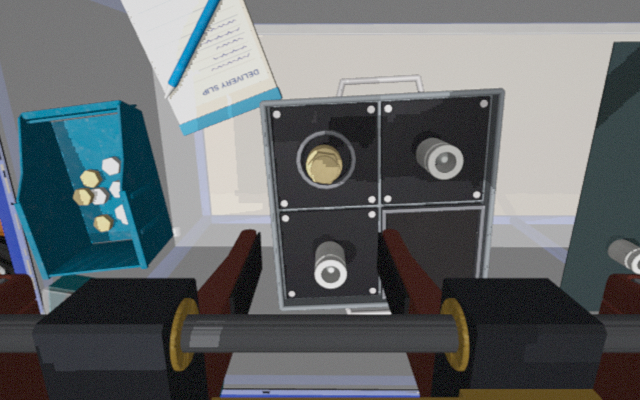

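The coupler is upright in the cup at (324,165) (top at 62 mm, as expected), and both ferrules are seated at (441,158) and (331,270). Now the elbow.

Call:
{"fn": "arm_command", "kwargs": {"deltas": [{"delta_pos": [0.004,0.038,0],"spin": 0,"fingers": 0.3},{"delta_pos": [0.004,0.038,0],"spin": 0,"fingers": 0.3},{"delta_pos": [0.004,0.038,0],"spin": 0,"fingers": 0.3},{"delta_pos": [0.004,0.038,0],"spin": 0,"fingers": 0.3},{"delta_pos": [0.004,0.038,0],"spin": 0,"fingers": 0.3},{"delta_pos": [0.004,0.038,0],"spin": 0,"fingers": 0.3},{"delta_pos": [0.004,0.038,0],"spin": 0,"fingers": 0.3},{"delta_pos": [0.004,0.038,0],"spin": 0,"fingers": 0.3},{"delta_pos": [0.004,0.038,0],"spin": 0,"fingers": 0.3},{"delta_pos": [0.004,0.038,0],"spin": 0,"fingers": 0.3},{"delta_pos": [0.004,0.038,0],"spin": 0,"fingers": 0.3},{"delta_pos": [0.004,0.038,0],"spin": 0,"fingers": 0.3}]}}

```text
t: 25.98
ee_pos: [524.9, 175.1, 204.5]
tool_rot: [0.001, 1.0, -0.0, -0.001]
ft_force: [1.3, -0.3, 0.9]
finger_gap: 57.1
finger_force: 0.0
```

Call:
{"fn": "arm_command", "kwargs": {"deltas": [{"delta_pos": [0.006,0.038,0],"spin": 0,"fingers": 0.3},{"delta_pos": [0.006,0.038,0],"spin": 0,"fingers": 0.3},{"delta_pos": [0.006,0.038,0],"spin": 0,"fingers": 0.3},{"delta_pos": [0,0.02,0],"spin": 0,"fingers": 0.3},{"delta_pos": [0,0,0],"spin": 0,"fingers": 0.3},{"delta_pos": [0,0,0],"spin": 0,"fingers": 0.3},{"delta_pos": [0,0,0],"spin": 0,"fingers": 0.3},{"delta_pos": [0,0,0],"spin": 0,"fingers": 0.3}]}}

```text
t: 26.65
ee_pos: [543.5, 305.7, 205.2]
tool_rot: [0.001, 1.0, -0.001, -0.001]
ft_force: [0.1, -0.0, 0.8]
finger_gap: 57.3
finger_force: 0.0
```

```bash
python3 - <<'E'
from h import *
im,P=grab("wrist","w5.png"); np.save("w5.npy",P); s=robot.get_state();print(s["ee_pos"],s["finger_gap"])
boxes("wrist",["elbow"])
# top-down height map 1px=0.5mm: image right=+y, down=+x
m=(abs(P[...,0]-588)<65)&(abs(P[...,1]-318)<65)&(P[...,2]>6)&(P[...,2]<40)
q=P[m]; h=np.zeros((260,260),np.uint8)
h[((q[:,0]-523)*2).astype(int),((q[:,1]-253)*2).astype(int)]=np.clip(q[:,2]*8,0,255)
h=cv2.dilate(h,np.ones((3,3))); cv2.imwrite("pics/h5.png",cv2.resize(np.hstack([h]),(520,520),interpolation=0))
print(len(q),q.min(0),q.max(0))
E
```

```text
[543.77921528 305.78523246 205.51656803] 57.25438016338854
wrist elbow 0.69 [289 186 373 231]
1815 [523.45186006 271.62849235   6.46985924] [610.23554867 360.44145434  38.19379231]
```

View pics/w5.png

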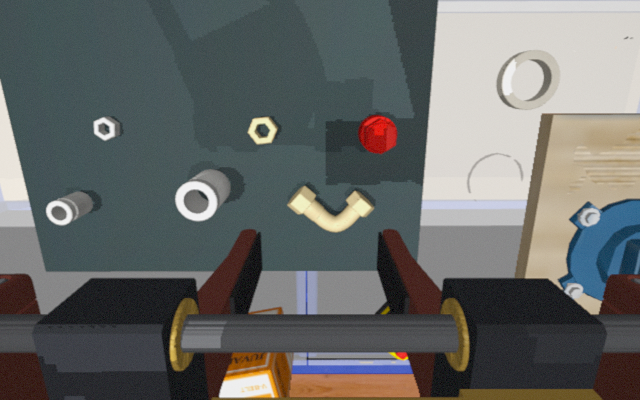

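View pics/h5.png

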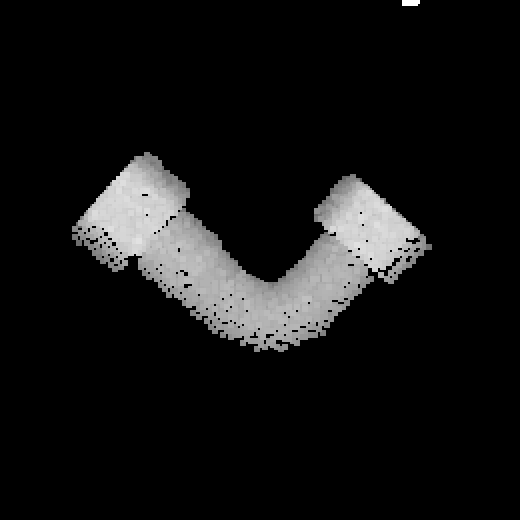

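The height map shows the elbow's longer leg and nut 1 at the left (132,210), and nut 2 at the right (373,232). Refine nut 1 and the yaw.

```bash
python3 - <<'E'
from h import *
P=np.load("w5.npy"); q=P.reshape(-1,3)
for n,c in dict(nut1=(575.5,286),nut2=(581,346)).items():
    a=q[(np.hypot(q[:,0]-c[0],q[:,1]-c[1])<18)&(q[:,2]>25.2)&(q[:,2]<34)]
    print(n,len(a),a.mean(0).round(1),cv2.minAreaRect(a[:,:2].astype(np.float32)))
print(robot.get_state()["q"].round(2))
E
```

```text
nut1 212 [576.2 285.5  26.2] ((576.2603759765625, 285.774169921875), (15.854118347167969, 15.25283145904541), 48.42698669433594)
nut2 179 [580.6 346.   26.2] ((580.7218627929688, 346.0093994140625), (15.732219696044922, 13.972880363464355), 51.18117904663086)
[ 0.4   0.41  1.48 -0.    1.26 -1.17]
```

Call:
{"fn": "arm_command", "kwargs": {"deltas": [{"delta_pos": [0.005,-0.003,-0.015],"spin": 0.12,"fingers": 0.3},{"delta_pos": [0.005,-0.003,-0.015],"spin": 0.12,"fingers": 0.3},{"delta_pos": [0.005,-0.003,-0.015],"spin": 0.12,"fingers": 0.3},{"delta_pos": [0.005,-0.003,-0.015],"spin": 0.12,"fingers": 0.3},{"delta_pos": [0.005,-0.003,-0.015],"spin": 0.12,"fingers": 0.3},{"delta_pos": [0.005,-0.003,-0.015],"spin": 0.12,"fingers": 0.3},{"delta_pos": [0.002,-0.002,-0.015],"spin": 0.12,"fingers": 0.3},{"delta_pos": [0,0,0],"spin": 0,"fingers": 0.3},{"delta_pos": [0,0,0],"spin": 0,"fingers": 0.3},{"delta_pos": [0,0,0],"spin": 0,"fingers": 0.3}]}}

```text
t: 27.58
ee_pos: [576.4, 287.1, 101.7]
tool_rot: [-0.405, 0.914, -0.0, 0.0]
ft_force: [0.4, 0.2, -0.1]
finger_gap: 57.2
finger_force: 0.0
```

```bash
python3 - <<'E'
from h import *
s=robot.get_state(); y=R.from_quat(s["tool_rot"]).as_matrix()[:,1]; print(s["ee_pos"],np.degrees(np.arctan2(y[1],y[0])),s["q"].round(2))
E
```

```text
[576.39751752 287.07362274 101.71824562] 137.77952291146698 [ 0.35  0.54  1.53 -0.    1.07 -2.05]
```

Call:
{"fn": "arm_command", "kwargs": {"deltas": [{"delta_pos": [0,-0.0015,-0.03],"spin": 0,"fingers": 0.2},{"delta_pos": [0,0,-0.03],"spin": 0,"fingers": 0.2},{"delta_pos": [0,0,-0.02],"spin": 0,"fingers": 0.2},{"delta_pos": [0,0,-0.01],"spin": 0,"fingers": 0.2},{"delta_pos": [0,0,-0.006],"spin": 0,"fingers": 0.2},{"delta_pos": [0,0,0],"spin": 0,"fingers": 0.2},{"delta_pos": [0,0,0],"spin": 0,"fingers": 0.2}]}}

```text
t: 28.17
ee_pos: [577.0, 286.3, 6.0]
tool_rot: [-0.407, 0.914, -0.0, 0.001]
ft_force: [-0.4, -0.1, 1.1]
finger_gap: 52.4
finger_force: 0.0
```

Call:
{"fn": "arm_command", "kwargs": {"deltas": [{"delta_pos": [0,0,0],"spin": 0,"fingers": -1},{"delta_pos": [0,0,0],"spin": 0,"fingers": -1},{"delta_pos": [0,0,0],"spin": 0,"fingers": -1},{"delta_pos": [0,0,0],"spin": 0,"fingers": -1},{"delta_pos": [0,0,0],"spin": 0,"fingers": -1},{"delta_pos": [0,0,0],"spin": 0,"fingers": -1},{"delta_pos": [0,0,0],"spin": 0,"fingers": -1},{"delta_pos": [0,0,0],"spin": 0,"fingers": -1}], "grip_force": 40}}

```text
t: 28.83
ee_pos: [576.4, 286.0, 5.5]
tool_rot: [-0.407, 0.913, -0.0, 0.0]
ft_force: [-1.0, -0.1, 6.0]
finger_gap: 26.4
finger_force: 40.0
```

Call:
{"fn": "arm_command", "kwargs": {"deltas": [{"delta_pos": [0,0,0.015],"spin": 0,"fingers": -1},{"delta_pos": [0,0,0.025],"spin": 0,"fingers": -1},{"delta_pos": [0,0,0.035],"spin": 0,"fingers": -1},{"delta_pos": [0,0,0.035],"spin": 0,"fingers": -1},{"delta_pos": [0,0,0.03],"spin": 0,"fingers": -1},{"delta_pos": [0,0,0],"spin": 0,"fingers": -1}]}}

```text
t: 29.33
ee_pos: [579.8, 287.3, 151.3]
tool_rot: [-0.407, 0.913, -0.0, 0.005]
ft_force: [0.3, 0.1, -0.6]
finger_gap: 26.8
finger_force: 40.0
```

Call:
{"fn": "arm_command", "kwargs": {"deltas": [{"delta_pos": [-0.002,-0.036,0],"spin": -0.08,"fingers": -1},{"delta_pos": [-0.002,-0.036,0],"spin": -0.08,"fingers": -1},{"delta_pos": [-0.002,-0.036,0],"spin": -0.08,"fingers": -1},{"delta_pos": [-0.002,-0.036,0],"spin": -0.08,"fingers": -1},{"delta_pos": [-0.002,-0.036,0],"spin": -0.08,"fingers": -1},{"delta_pos": [-0.002,-0.036,0],"spin": -0.08,"fingers": -1},{"delta_pos": [-0.002,-0.036,0],"spin": -0.08,"fingers": -1},{"delta_pos": [-0.002,-0.036,0],"spin": -0.08,"fingers": -1},{"delta_pos": [-0.002,-0.036,0],"spin": -0.08,"fingers": -1},{"delta_pos": [-0.002,-0.036,0],"spin": -0.07,"fingers": -1},{"delta_pos": [-0.001,-0.036,0],"spin": 0,"fingers": -1},{"delta_pos": [0,-0.036,0],"spin": 0,"fingers": -1}]}}

```text
t: 30.33
ee_pos: [553.5, -147.5, 143.6]
tool_rot: [-0.024, 1.0, 0.0, -0.001]
ft_force: [0.7, 0.7, -1.6]
finger_gap: 26.8
finger_force: 40.0
```

Call:
{"fn": "arm_command", "kwargs": {"deltas": [{"delta_pos": [0,-0.018,-0.02],"spin": 0,"fingers": -1},{"delta_pos": [0,0,-0.03],"spin": 0,"fingers": -1},{"delta_pos": [0,0,-0.02],"spin": 0,"fingers": -1},{"delta_pos": [0,0,0],"spin": 0,"fingers": -1},{"delta_pos": [0,0,0],"spin": 0,"fingers": -1},{"delta_pos": [0,0,0],"spin": 0,"fingers": -1}]}}

```text
t: 30.83
ee_pos: [555.2, -164.0, 75.2]
tool_rot: [-0.024, 1.0, -0.0, -0.0]
ft_force: [0.9, 0.0, -0.3]
finger_gap: 26.6
finger_force: 40.0
```

```bash
python3 - <<'E'
from h import *
im,P=grab("side"); s=robot.get_state(); y=R.from_quat(s["tool_rot"]).as_matrix()[:,1]; print(s["ee_pos"],np.degrees(np.arctan2(y[1],y[0])),s["finger_gap"])
a=cv2.resize(im[150:310,300:480,::-1],None,fx=2.2,fy=2.2); im,P=grab("wrist"); b=cv2.resize(im[...,::-1],(400,352)[:2]); cv2.imwrite("pics/s6.png",np.hstack([a,b]))
E
```

```text
[ 555.86651128 -164.13452341   75.83059832] 92.797646497936 26.643687970813122
```

View pics/s6.png

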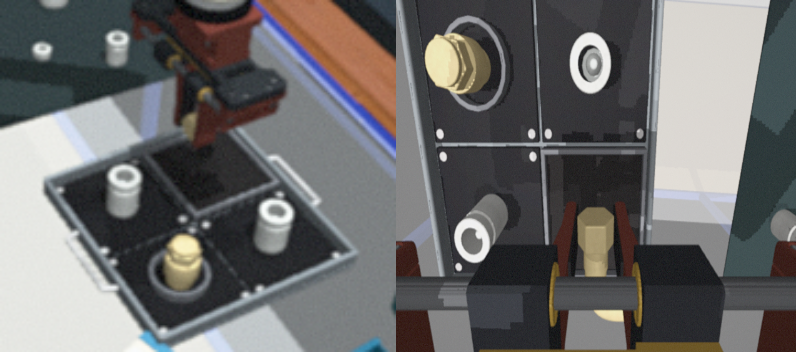

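Elbow is held level at (595,230) in the wrist half, over the recess. Shift -4 mm in y and lower.

Call:
{"fn": "arm_command", "kwargs": {"deltas": [{"delta_pos": [0,-0.004,-0.015],"spin": 0,"fingers": -1},{"delta_pos": [0,0,-0.02],"spin": 0,"fingers": -1},{"delta_pos": [0,0,-0.015],"spin": 0,"fingers": -1},{"delta_pos": [0,0,-0.007],"spin": 0,"fingers": -1},{"delta_pos": [0,0,-0.004],"spin": 0,"fingers": -1},{"delta_pos": [0,0,0],"spin": 0,"fingers": -1},{"delta_pos": [0,0,0],"spin": 0,"fingers": -1}]}}

```text
t: 31.52
ee_pos: [555.8, -168.3, 14.7]
tool_rot: [-0.024, 1.0, -0.0, 0.001]
ft_force: [-0.2, -0.3, -1.0]
finger_gap: 26.5
finger_force: 40.0
```

Call:
{"fn": "arm_command", "kwargs": {"deltas": [{"delta_pos": [0,0,-0.002],"spin": 0,"fingers": -1},{"delta_pos": [0,0,0],"spin": 0,"fingers": -1},{"delta_pos": [0,0,0],"spin": 0,"fingers": -0.1},{"delta_pos": [0,0,0],"spin": 0,"fingers": -0.1},{"delta_pos": [0,0,0],"spin": 0,"fingers": -0.1},{"delta_pos": [0,0,0],"spin": 0,"fingers": -0.1},{"delta_pos": [0,0,0.01],"spin": 0,"fingers": -0.1},{"delta_pos": [0,0,0.03],"spin": 0,"fingers": -0.1},{"delta_pos": [0,0,0.04],"spin": 0,"fingers": 0.3},{"delta_pos": [0,0,0.04],"spin": 0,"fingers": 0.3},{"delta_pos": [0,0,0.04],"spin": 0,"fingers": 0.3},{"delta_pos": [-0.03,0,0.03],"spin": 0,"fingers": 0.3}]}}

```text
t: 32.52
ee_pos: [531.1, -169.6, 206.3]
tool_rot: [-0.025, 1.0, -0.002, 0.005]
ft_force: [1.8, -1.1, 0.9]
finger_gap: 56.6
finger_force: 0.0
```

Call:
{"fn": "arm_command", "kwargs": {"deltas": [{"delta_pos": [-0.02,0.04,0.02],"spin": 0,"fingers": 0.5},{"delta_pos": [-0.02,0.04,0],"spin": 0,"fingers": 0.5},{"delta_pos": [0,0.04,0],"spin": 0,"fingers": 0.5},{"delta_pos": [0,0,0],"spin": 0,"fingers": 0.5},{"delta_pos": [0,0,0],"spin": 0,"fingers": 0.5},{"delta_pos": [0,0,0],"spin": 0,"fingers": 0.5},{"delta_pos": [0,0,0],"spin": 0,"fingers": 0.5}]}}

```text
t: 33.1
ee_pos: [490.4, -57.8, 218.6]
tool_rot: [-0.024, 1.0, -0.0, 0.0]
ft_force: [-0.2, -0.2, -0.3]
finger_gap: 66.0
finger_force: 0.0
```

```bash
python3 - <<'E'
from h import *
im,P=grab("side"); a=cv2.resize(im[100:310,230:480,::-1],None,fx=1.8,fy=1.8)
im,P=grab("wrist"); tops(P,dict(B=(586,-276),A=(471,-172),cup=(477,-283),small=(580,51),large=(563,190)),25)
m=(abs(P[...,0]-581)<48)&(abs(P[...,1]+165)<48)&(P[...,2]>14)&(P[...,2]<60); print(len(P[m]),*[np.nanpercentile(P[m],k,axis=0).round(1) for k in (1,50,99)])
b=cv2.resize(im[...,::-1],(350,378)); cv2.imwrite("pics/f.png",np.hstack([a,b]))
E
```

```text
B 530 54.6 585.6 -277.1 16.7
A 628 54.5 471.7 -173.5 16.4
cup 652 62.2 476.9 -284.2 13.7
small 76 36.5 577.2 54.6 9.7
large 750 54.5 565.6 190.5 19.7
995 [ 533.5 -201.3   15. ] [ 562.8 -165.7   28.7] [ 609.9 -122.    34.4]
```

View pics/f.png

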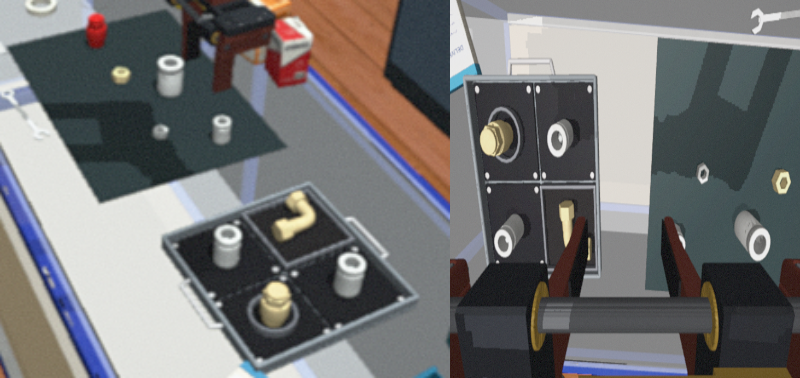

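The final picture shows both ferrules seated, the coupler upright in the cup, the elbow flat in the recess (nut tops at 34 mm), and the look-alikes untouched.

```bash
python3 -c "
from bench import robot
print(robot.job_done())"
```

```text
the job is handed in; nothing more can be done
None
```

The kit is made up and handed in at about 33 s: both mid ferrules are on their spigots, the coupler stands upright in the cup, the elbow lies flat in the recess, and the small and large ferrules are still standing on the mat.

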